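# Index the vial carousel to the reader and shut the shield

### The arm

A 6-joint arm with a two-finger parallel gripper is mounted at the origin on the work surface. World frame = base frame: x ahead of the robot, y to its left, z up, the work surface at z = 0. Lengths are in mm, angles in rad, forces in N, time in s.
With the tool pointing down it reaches from about 275 to 1000 mm from the base axis. Payload 8.4 kg.
Tool frame: the origin (TCP) lies midway between the tips of the shut fingers; the grasp point (between the pads) lies 19 mm behind it (tcp_to_grasp is the x of the grasp point in the tool frame, in mm); x points along the fingers, z is the direction in which the jaws open and shut, and the axes are right-handed (so a half turn about x gives the same grasp; the last joint's range is limited). The gripper opens to 85 mm and grips with 20 to 120 N. Pads are 22 mm wide; open, the fingers measure 114 mm over their backs; the gripper's body (76 mm by 85 mm) begins 54 mm behind the grasp point. The pads swing forward as they close: fully open they stand 13 mm farther back than shut.
Start: joints at [1.099, 0.353, 1.633, -0, 1.155, -0.002], TCP at [282.941, 557.29, 231.281] pointing down, gripper open.
Joint ranges: [-2.63, 2.63], [-0.92, 2.1], [0.06, 2.66], [-1.3, 4.44], [0, 2.69], [-3.02, 3.02]. Speed limits (rad/s): [2.22, 2.22, 2.79, 3.14, 3.14, 3.14].

### API

Orientations are given as a 3x3 rotation matrix whose columns are the frame's x, y, z axes.
In Python, from rig import sense, camera, get_calibration, hand_in, tcp_to_grasp gives the robot as it stands.
- The arm moves only by the tool jog_arm, never from a script. Its argument "deltas" is a list of rows, each an object of numbers: "x", "y", "z": the shift along the tool's x, y, z in cm; "wx", "wy", "wz": the turn, a rotation vector about the tool's x, y, z in rad; "grip": the opening, from 0 (shut) to 1 (fully open). In form: [{"x": .., "y": .., "z": .., "wx": .., "wy": .., "wz": .., "grip": ..}, ...]. A call has 1 to 8 rows; each row is the pose to reach, as a shift and turn from the pose measured when the call began, along the tool's axes at that moment; what a row does not reach only later rows make up. A row lasts 1/12 s, in which the tool goes at most 41.7 mm and 7.16 degrees, less where a joint would pass 70% of its speed; a pose out of reach is approached as far as the arm can. A call with a gripper value outside its range is refused whole. The fingers move at their own pace and stop on an object; "force" is the grip in N (left out, the last holds). Time passes only in rows, so rows that repeat a pose let the fingers close. It gives the time, the measured TCP pose, the force and the opening at its end, in the units of the state.
- sense(): the state, without advancing time (a new reading comes with each control period).
- camera(name): name is "side" or "top"; returns the picture (420x560x3 uint8, red, green, blue); there is no depth.
- get_calibration(name): a dict with "fx", "fy", "cx", "cy" (pixels), "distortion" ([k1, k2, p1, p2, k3] as OpenCV has them; the pictures are not rectified), "position" and "rotation" of the camera in the world. Camera axes: x right, y down, z forward; pixel columns grow to the right and rows downward; lengths in mm; the calibration is good to about 2 mm. A picture is of the moment at which its call begins. get_calibration takes no time and is no camera call.
- hand_in(): hands the job in, once; it reports no verdict.
The state is a dict: "time": time; "joints": joint angles; "joint_velocities": joint speeds; "effort": joint torques, N m; "tool_pos": TCP position; "orientation": TCP orientation; "force": force on the tool from outside, world axes, zero at the start; "wrist_torque": the same for the moment, N m; "grip_width": finger opening in mm.
Only numpy, scipy, OpenCV 4.12 (cv2) and the standard library are available. Lean on these libraries where they do the work, as an engineer would, in place of code of your own. Each camera call takes 0.05 s, during which the arm holds its last target.

### The job

Turn the vial carousel until the tallest of the three amber vials stands at the reader head and the carousel has clicked into its detent there, then slide the clear shield door fully shut. Keep all three vials standing in their sockets, and leave the rack, the opener and the tray where they are.

Things in the scene. Friction and masses are not known exactly. Their poses are not given: they have to be found in the camera images.
- carousel: fixed grey base of the vial carousel, 176 mm across; origin on the bench on the turning axis, z up. On its own +x side stands the reader head: white box 50 x 75 mm, 110 mm high, dark window facing the axis 130 mm from it. On its -y side sits the detent's sprung roller, reaching 135 mm from the axis, 38 mm high
- turntable (a joint): angle of the round white turntable (rad, + is counter-clockwise from above, 0 at the start, stops at +-3.4). Detents at 0, +-pi/2, +-pi: let go within 4 degrees of one, a sprung roller pulls it in; elsewhere it stays put. At the grip post it takes up to about 6 N to push out of or into a detent, under 1 N between
- grip_post (a point): middle of the grip sleeve on the turntable's upright post, 160 mm above the bench, 80 mm from the axis, halfway between this frame's -x and -y; axes turn with the turntable, equal to the base's at joint 0. Black sleeve: 20 mm diameter, from 130 to 185 mm height, spins freely on the 12 mm post (cap top at 190 mm), so the gripper need not turn
- read_spot (a point): point on the base in front of the reader head, 60 mm from the axis on the base's +x side, 32 mm above the bench: where the centre of the underside of the vial being read must stand. The socket there is empty at the start
- vial_tall: the tallest amber glass vial with black screw cap, 36 mm diameter, 100 mm tall, about 90 g; origin at the centre of its underside, z up. It stands loose in one of the turntable's three other sockets, its foot 32 mm above the bench
- vial_mid: amber vial like it but 78 mm tall, 36 mm diameter, in another socket; origin at the centre of its underside
- vial_short: amber vial like it but 60 mm tall, 36 mm diameter, in another socket; origin at the centre of its underside
- shield (a joint): position of the clear acrylic shield door along its aluminium track (m): 0 = fully shut against the end stop, in front of the carousel; larger = open, towards the track's +y, up to 0.22. It needs about 2 N to slide and stays where it is left
- shield_handle (a point): middle of the grey handle block on the door's top, 145 mm above the bench, axes as the track's. The block is 16 mm thick (x), 30 mm long (y), from 120 to 160 mm height, 90 mm from the panel's middle towards -y. The panel is 240 mm long; its top edge, at 120 mm, is 10 mm thick
- track: fixed aluminium track of the shield, 480 mm long, 34 mm wide, 20 mm high (35 mm at the end stops), between robot and carousel, parallel to the base's y within a few degrees; origin on the bench under the middle of the shut door; the door runs along its y axis and shuts towards -y
- rack: bystander: blue plastic tube rack 100 x 170 x 66 mm with white tube caps standing to 84 mm, loose; origin at the centre of its underside
- opener: bystander: grey plastic tube opener, a 44 mm round head 30 mm high with a flat handle reaching 110 mm from it, loose; origin under the head
- tray: bystander: stainless steel forceps tray 110 x 200 x 22 mm, loose; origin at the centre of its underside
- table_top (a point): centre of the turntable's top face, 32 mm above the bench, axes turning with it. The turntable is 196 mm across over its rim teeth; its four sockets (round rims 47 mm across outside, 40 mm inside, 15 mm high) lie 60 mm from the axis, on this point's +x, +y, -x and -y

How it is judged:
By the outcome, as a careful person would: the job done as asked, in the order asked, and still so for the second after the job is handed in, with the robot touching nothing.
It also fails if it takes over 58 s, if anything falls off the work surface, if the arm or the gripper's body presses on something with over 40 N, if the wrist force passes 120 N, or if a joint passes its speed limit or range.

## Working session

There is one attempt and no reset: what is moved stays moved. The work goes in short steps, Python scripts to look and compute and a tool call to move; the robot and the scene stay as the last step left them, time stands still between calls to the robot, and variables do not carry over. Pictures are saved under pics/ and viewed, and the job is handed in when it is done.

Besides the shell and the picture viewer there is one more tool, called after ">>>" as name(argument=value, ...) on one line, values as JSON. jog_arm: Moves the arm, as the interface text tells. Its arguments: {"type":"object","properties":{"deltas":{"type":"array"},"force":{"type":"number"}},"required":["deltas"]}

```bash
mkdir -p pics; ls
python3 - <<'E'
from rig import *
import cv2,json
for n in("top","side"):
    im=camera(n); cv2.imwrite(f"pics/{n}0.png",im[:,:,::-1]); print(n,get_calibration(n))
print(sense()); print(tcp_to_grasp)
E
```

```text
pics
top {'fx': 394.48391939181295, 'fy': 394.48391939181295, 'cx': 281.2722015139627, 'cy': 209.0474435772052, 'distortion': array([-0.07043124,  0.        ,  0.        ,  0.        ,  0.        ]), 'position': array([ 356.3924168 ,  -35.58509161, 1208.99490374]), 'rotation': array([[ 0.0026743 , -0.98027388,  0.19762582],
       [-0.99991223, -0.00518574, -0.01219163],
       [ 0.01297597, -0.19757587, -0.98020171]])}
side {'fx': 411.5062460614336, 'fy': 411.5062460614336, 'cx': 281.7624939167083, 'cy': 211.69332408425873, 'distortion': array([0.02776506, 0.        , 0.        , 0.        , 0.        ]), 'position': array([ 341.89508168, -868.65819535,  738.92266185]), 'rotation': array([[ 0.96041345, -0.16295938,  0.22594303],
       [-0.27856652, -0.55424707,  0.7843538 ],
       [-0.00258955, -0.8162441 , -0.57770137]])}
{'time': 0.1, 'joints': array([ 1.09860884e+00,  3.53584687e-01,  1.63406567e+00,  1.63687272e-05,
        1.15520246e+00, -2.42664549e-03]), 'joint_velocities': array([-9.83740950e-04, -2.30031763e-03, -1.62356505e-03,  7.83837858e-04,
       -9.75603539e-05, -7.37696153e-04]), 'effort': array([-3.17551430e-04, -6.06352544e+01, -3.42826939e+01, -7.56732925e-05,
        3.88584071e-03,  6.18575928e-05]), 'tool_pos': array([282.73436006, 556.90776809, 230.63060752]), 'orientation': array([[-5.86501399e-04, -8.91673574e-01,  4.52678576e-01],
       [-1.11545472e-03,  4.52678955e-01,  8.91672877e-01],
       [-9.99999206e-01,  1.80249382e-05, -1.26011833e-03]]), 'force': array([ 0.31899108, -0.41418788,  0.04532568]), 'wrist_torque': array([-0.00349285,  0.01869138, -0.03149789]), 'grip_width': 85.59386735137808}
-18.700000000000003
```

View pics/top0.png

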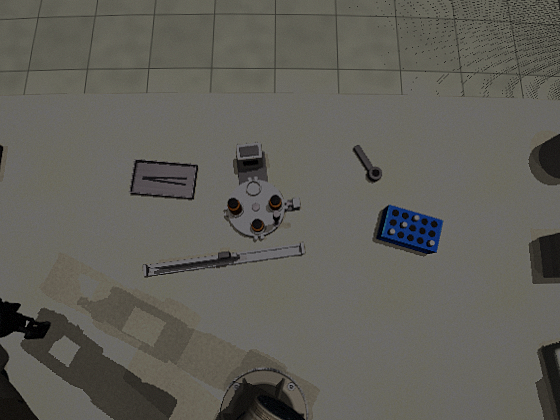

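View pics/side0.png

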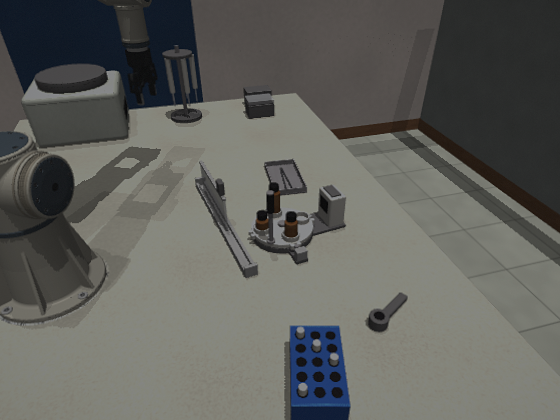

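Run:
```python
import cv2
a=cv2.imread("pics/top0.png")[130:285,130:320]; cv2.imwrite("pics/topz.png",cv2.resize(a,None,fx=3.8,fy=3.8,interpolation=cv2.INTER_CUBIC))
a=cv2.imread("pics/side0.png")[150:280,185:355]; cv2.imwrite("pics/sidez.png",cv2.resize(a,None,fx=4.4,fy=4.4,interpolation=cv2.INTER_CUBIC))
```

```text
(no output)
```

View pics/topz.png

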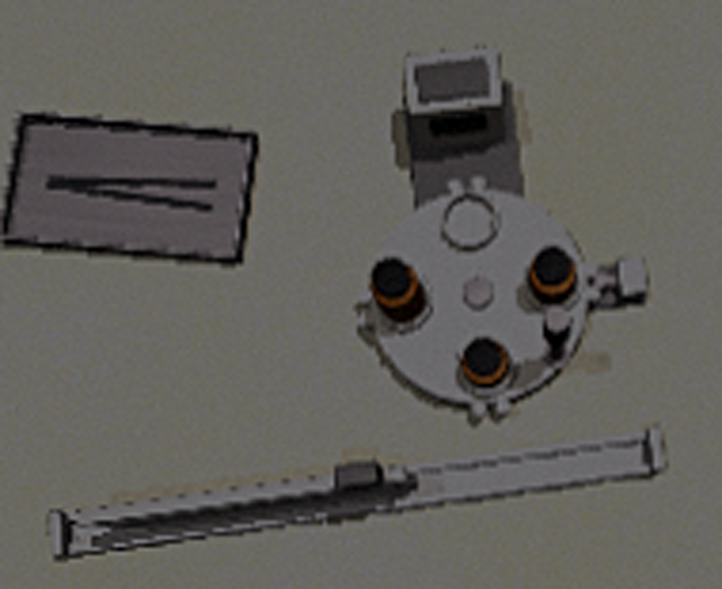

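View pics/sidez.png

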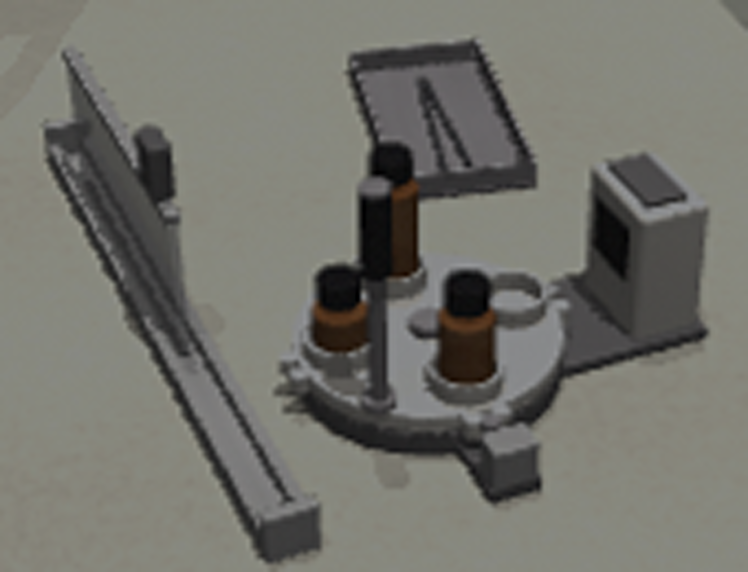

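```bash
cat > h.py <<'E'
import numpy as np,cv2
from rig import get_calibration
def ray(n,p):
    c=get_calibration(n);K=np.array([[c['fx'],0,c['cx']],[0,c['fy'],c['cy']],[0,0,1]])
    q=cv2.undistortPoints(np.array([[p]],float),K,c['distortion'])[0,0]
    return c['position'],c['rotation']@np.array([q[0],q[1],1])
def onz(n,p,z):
    o,d=ray(n,p);return (o+d*(z-o[2])/d[2])[:2]
def two(pt,ps):
    (o1,d1),(o2,d2)=ray("top",pt),ray("side",ps)
    d1=d1/np.linalg.norm(d1);d2=d2/np.linalg.norm(d2)
    s=np.linalg.lstsq(np.c_[d1,-d2],o2-o1,rcond=None)[0]
    a=o1+d1*s[0];b=o2+d2*s[1];return (a+b)/2,np.linalg.norm(a-b)
def zt(x,y):return ((x+.5)/3.8+130-.5,(y+.5)/3.8+130-.5)
def zs(x,y):return ((x+.5)/4.4+185-.5,(y+.5)/4.4+150-.5)
E
python3 - <<'E'
from h import *
import h
a=cv2.imread("pics/top0.png")
hsv=cv2.cvtColor(a,cv2.COLOR_BGR2HSV)
def blob(c,r=8,t=38):
    x0,y0=int(c[0]),int(c[1]);w=a[y0-r:y0+r+1,x0-r:x0+r+1].max(2);m=(w<t).astype(np.uint8)
    n,l,s,ce=cv2.connectedComponentsWithStats(m);i=l[r,r];return ce[i]+[x0-r,y0-r],s[i]
T={'tall':((395,276),(392,163),132),'mid':((552,270),(466,293),110),'short':((485,355),(338,287),92)}
for k,(t,s,z) in T.items():
    pt=zt(*t);c,st=blob(pt);print(k,pt,c,st,onz("top",pt,z),onz("top",c,z),two(pt,zs(s[0],s[1])))
for k,t,s,z in [('postcap',(558,319),(376,186),190),('hub',(478,292),(427,323),38),('handle_top',(358,467),(150,133),160),('reader top',(453,79),(650,182),110),
  ('tool',0,0,0)]:
    if t: print(k,onz("top",zt(*t),z),two(zt(*t),zs(*s)))
print('track ends',onz("top",zt(61,514),35),onz("top",zt(655,432),35),onz("top",zt(60,535),35),onz("top",zt(656,450),35))
print('door panel top', onz("top",zt(412,470),120), onz("side",zs(170,212),120),onz("side",zs(68,53),120))
print('reader corners',[onz("top",zt(*p),110) for p in((410,55),(497,51),(503,103),(409,112))])
E
```

```text
tall (233.57894736842104, 202.26315789473685) [232.45783133 202.8313253 ] [ 3  4 10 11 83] [592.16113208  84.30880071] [590.52070448  87.39787697] (array([593.15628753,  84.793228  , 127.61511562]), np.float64(0.06944587556790538))
mid (274.89473684210526, 200.68421052631578) [274.84415584 199.71428571] [ 4  3 10 10 77] [602.22054025 -30.98712884] [605.05716368 -30.82592429] (array([605.50495322, -31.18222863, 102.57229727]), np.float64(3.2001692582723034))
short (257.2631578947369, 223.05263157894737) [256.60493827 223.54320988] [ 2  4 11 10 81] [540.27506368  19.24900522] [538.84104683  21.11471159] (array([540.76255347,  19.60862031,  85.73478821]), np.float64(1.0792471895762252))
postcap [549.6208117  -35.67633757] (array([550.63231135, -35.83164053, 191.32517855]), np.float64(2.5007474922105195))
hub [600.02803883  28.22335867] (array([599.80713324,  28.15919515,  39.14217601]), np.float64(0.03303551793153926))
handle_top [449.32241721 103.54259344] (array([446.50314374, 103.03384692, 164.67435607]), np.float64(4.799531191198387))
reader top [752.86408983  46.33355018] (array([754.95753297,  46.35517306, 107.23715205]), np.float64(2.105558669827689))
track ends [421.90695623 351.73677389] [ 488.96281948 -112.4070916 ] [405.63101363 351.49408293] [ 474.79019391 -113.09286845]
door panel top [450.92046271  69.60724813] [448.79951479  79.95994747] [413.54528743 305.33871194]
reader corners [array([772.30559329,  80.0538117 ]), array([775.96528469,  12.70537329]), array([733.62418536,   7.49045183]), array([725.96203902,  79.58048002])]
```

```bash
cat >> h.py <<'E'
from rig import sense
from scipy.spatial.transform import Rotation as Ro
A=np.array([598.5,28.]);YAW=0.112
def Rj(deg):
    a=np.radians(deg);z=np.array([np.cos(a),np.sin(a),0]);x=np.array([0,0,-1.]);return np.c_[x,np.cross(z,x),z]
def plan(tg):
    """tg: list of (x,y,z_tcp,jawdeg)"""
    s=sense();R=s['orientation'];p=s['tool_pos']
    print('t',s['time'],'p',p.round(1),'jaw',np.degrees(np.arctan2(R[1,2],R[0,2])).round(2),'F',s['force'].round(1),'w',s['grip_width'].round(1))
    for x,y,z,j in tg:
        print((R.T@(np.array([x,y,z])-p)/10).round(2),Ro.from_matrix(R.T@Rj(j)).as_rotvec().round(3))
def post(th,r=80): # th in deg, turntable angle
    a=np.radians(225+th)+YAW;return A+r*np.array([np.cos(a),np.sin(a)])
E
python3 -c "
from h import *
plan([(549.3,-35,255,96.4)])"
```

```text
Traceback (most recent call last):
  File "h.py", line 24, in plan
    print('t',s['time'],'p',p.round(1),'jaw',np.degrees(np.arctan2(R[1,2],R[0,2])).round(2),'F',s['force'].round(1),'w',s['grip_width'].round(1))
                                                                                                                        ^^^^^^^^^^^^^^^^^^^^^
AttributeError: 'float' object has no attribute 'round'
```

```bash
sed -i "s/s\['grip_width'\].round(1)/round(s['grip_width'],1)/" h.py
python3 -c "
from h import *
plan([(549.3,-35,255,96.4)])"
```

```text
t 0.1 p [282.7 556.9 230.6] jaw 63.08 F [ 0.3 -0.4  0. ] w 85.6
[ -2.39 -50.56 -40.72] [-0.581 -0.001 -0.   ]
```

>>> jog_arm(deltas=[{"x":-2.4,"y":-50.6,"z":-40.7,"wx":-0.58,"grip":1},{"x":-2.4,"y":-50.6,"z":-40.7,"wx":-0.58,"grip":1},{"x":-2.4,"y":-50.6,"z":-40.7,"wx":-0.58,"grip":1},{"x":-2.4,"y":-50.6,"z":-40.7,"wx":-0.58,"grip":1},{"x":-2.4,"y":-50.6,"z":-40.7,"wx":-0.58,"grip":1},{"x":-2.4,"y":-50.6,"z":-40.7,"wx":-0.58,"grip":1},{"x":-2.4,"y":-50.6,"z":-40.7,"wx":-0.58,"grip":1},{"x":-2.4,"y":-50.6,"z":-40.7,"wx":-0.58,"grip":1}])

```text
invalid input at $.deltas[0]: expected keys x, y, z, wx, wy, wz, grip
```

```bash
python3 -c "
from h import *
plan([(549.3,-35,255,96.4)])"
```

```text
t 0.1 p [282.7 556.9 230.6] jaw 63.08 F [ 0.3 -0.4  0. ] w 85.6
[ -2.39 -50.56 -40.72] [-0.581 -0.001 -0.   ]
```

>>> jog_arm(deltas=[{"x":-2.4,"y":-50.6,"z":-40.7,"wx":-0.58,"wy":0,"wz":0,"grip":1},{"x":-2.4,"y":-50.6,"z":-40.7,"wx":-0.58,"wy":0,"wz":0,"grip":1},{"x":-2.4,"y":-50.6,"z":-40.7,"wx":-0.58,"wy":0,"wz":0,"grip":1},{"x":-2.4,"y":-50.6,"z":-40.7,"wx":-0.58,"wy":0,"wz":0,"grip":1},{"x":-2.4,"y":-50.6,"z":-40.7,"wx":-0.58,"wy":0,"wz":0,"grip":1},{"x":-2.4,"y":-50.6,"z":-40.7,"wx":-0.58,"wy":0,"wz":0,"grip":1},{"x":-2.4,"y":-50.6,"z":-40.7,"wx":-0.58,"wy":0,"wz":0,"grip":1},{"x":-2.4,"y":-50.6,"z":-40.7,"wx":-0.58,"wy":0,"wz":0,"grip":1}])

```text
time: 0.77
tool_pos: [418.6, 254.6, 243.4]
orientation: [[-0.001, -0.994, -0.11], [-0.001, -0.11, 0.994], [-1.0, 0.001, -0.001]]
force: [1.7, -0.2, -0.6]
grip_width: 85.4
```

```bash
python3 -c "
from h import *
plan([(549.3,-35,255,96.4)])"
```

```text
t 0.7667 p [418.6 254.6 243.4] jaw 96.34 F [ 1.7 -0.2 -0.6] w 85.4
[ -1.14  -9.79 -30.23] [-0.001 -0.001 -0.001]
```

>>> jog_arm(deltas=[{"x":-1.1,"y":-9.8,"z":-30.2,"wx":0,"wy":0,"wz":0,"grip":0.6},{"x":-1.1,"y":-9.8,"z":-30.2,"wx":0,"wy":0,"wz":0,"grip":0.6},{"x":-1.1,"y":-9.8,"z":-30.2,"wx":0,"wy":0,"wz":0,"grip":0.6},{"x":-1.1,"y":-9.8,"z":-30.2,"wx":0,"wy":0,"wz":0,"grip":0.6},{"x":-1.1,"y":-9.8,"z":-30.2,"wx":0,"wy":0,"wz":0,"grip":0.6},{"x":-1.1,"y":-9.8,"z":-30.2,"wx":0,"wy":0,"wz":0,"grip":0.6},{"x":-1.1,"y":-9.8,"z":-30.2,"wx":0,"wy":0,"wz":0,"grip":0.6},{"x":-1.1,"y":-9.8,"z":-30.2,"wx":0,"wy":0,"wz":0,"grip":0.6}])

```text
time: 1.43
tool_pos: [550.3, -38.0, 254.6]
orientation: [[-0.0, -0.994, -0.109], [-0.002, -0.109, 0.994], [-1.0, 0.001, -0.002]]
force: [0.5, 0.6, 0.3]
grip_width: 51.4
```

```bash
python3 -c "
from h import *
from rig import camera
plan([(549.3,-35,200,96.4),(549.3,-35,144,96.4)])
for n in('top','side'): cv2.imwrite('pics/%s1.png'%n,camera(n)[:,:,::-1])
a=cv2.imread('pics/side1.png')[130:280,185:385]; cv2.imwrite('pics/s1z.png',cv2.resize(a,None,fx=4,fy=4))
"
```

```text
t 1.4333 p [550.3 -38.  254.6] jaw 96.27 F [0.5 0.6 0.3] w 51.4
[5.46 0.06 0.32] [-0.002 -0.002 -0.001]
[11.06  0.06  0.33] [-0.002 -0.002 -0.001]
```

View pics/s1z.png

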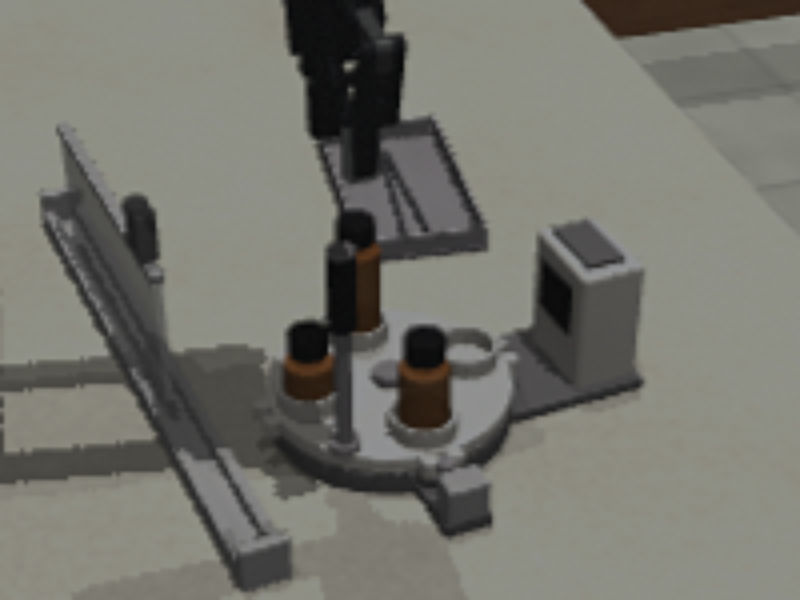

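The side view shows the open fingers (zoom ~(345,130)) right above the post cap (342,255). I'll lower onto the sleeve.

>>> jog_arm(deltas=[{"x":3,"y":0.06,"z":0.33,"wx":0,"wy":0,"wz":0,"grip":0.6},{"x":5.5,"y":0.06,"z":0.33,"wx":0,"wy":0,"wz":0,"grip":0.6},{"x":7,"y":0.06,"z":0.33,"wx":0,"wy":0,"wz":0,"grip":0.6},{"x":8.5,"y":0.06,"z":0.33,"wx":0,"wy":0,"wz":0,"grip":0.6},{"x":10,"y":0.06,"z":0.33,"wx":0,"wy":0,"wz":0,"grip":0.6},{"x":11.1,"y":0.06,"z":0.33,"wx":0,"wy":0,"wz":0,"grip":0.6},{"x":11.1,"y":0.06,"z":0.33,"wx":0,"wy":0,"wz":0,"grip":0.6},{"x":11.1,"y":0.06,"z":0.33,"wx":0,"wy":0,"wz":0,"grip":0.6}])

```text
time: 2.2
tool_pos: [549.4, -35.1, 143.1]
orientation: [[-0.001, -0.994, -0.107], [-0.002, -0.107, 0.994], [-1.0, 0.002, -0.002]]
force: [0.4, 1.3, 0.1]
grip_width: 51.4
```

```bash
python3 -c "
from h import *
from rig import camera
plan([(549.3,-35,144,96.4)])
for n in('top','side'): cv2.imwrite('pics/%s2.png'%n,camera(n)[:,:,::-1])
a=cv2.imread('pics/side2.png')[130:280,185:385]; cv2.imwrite('pics/s2z.png',cv2.resize(a,None,fx=4,fy=4))
"
```

```text
t 2.2 p [549.4 -35.1 143.1] jaw 96.14 F [0.4 1.3 0.1] w 51.4
[-0.09  0.01  0.01] [-0.004 -0.002 -0.002]
```

View pics/s2z.png

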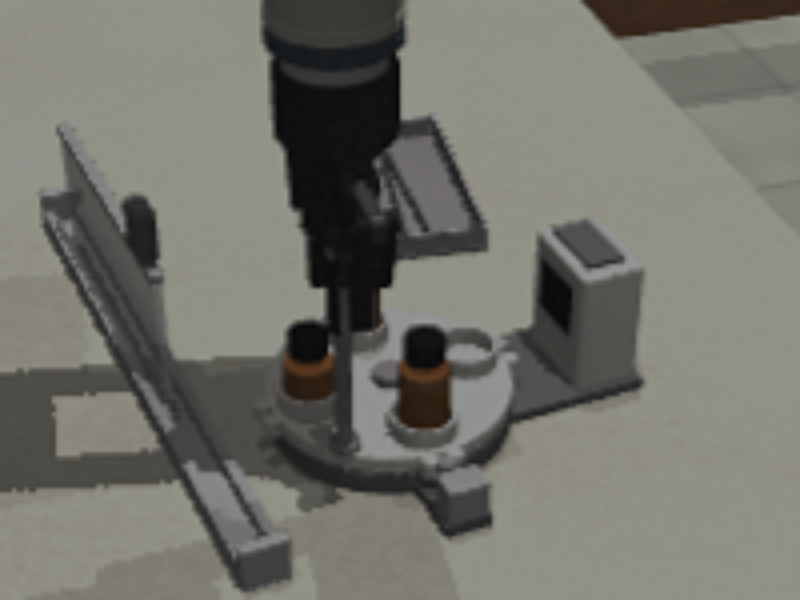

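The fingers straddle the sleeve (post stem visible below at (345,380)). Closing at 25 N.

>>> jog_arm(deltas=[{"x":0,"y":0,"z":0,"wx":0,"wy":0,"wz":0,"grip":0.15},{"x":0,"y":0,"z":0,"wx":0,"wy":0,"wz":0,"grip":0.1},{"x":0,"y":0,"z":0,"wx":0,"wy":0,"wz":0,"grip":0.1},{"x":0,"y":0,"z":0,"wx":0,"wy":0,"wz":0,"grip":0.1},{"x":0,"y":0,"z":0,"wx":0,"wy":0,"wz":0,"grip":0.1},{"x":0,"y":0,"z":0,"wx":0,"wy":0,"wz":0,"grip":0.1}], force=25)

```text
time: 2.8
tool_pos: [550.8, -34.5, 145.3]
orientation: [[0.002, -0.994, -0.106], [-0.001, -0.106, 0.994], [-1.0, -0.002, -0.001]]
force: [-1.6, 5.3, 6.4]
grip_width: 19.6
```

```bash
python3 -c "
from h import *
plan([(*post(t),143,96.2) for t in (0,-3,-6,-9,-12,-15,-18,-21,-24)])
"
```

```text
t 2.8 p [550.8 -34.5 145.3] jaw 96.11 F [-1.6  5.3  6.4] w 19.6
[0.22 0.22 0.02] [-0.002 -0.001  0.002]
[0.22 0.51 0.32] [-0.002 -0.001  0.002]
[0.22 0.78 0.64] [-0.002 -0.001  0.002]
[0.22 1.04 0.97] [-0.002 -0.001  0.002]
[0.22 1.28 1.31] [-0.002 -0.001  0.002]
[0.22 1.5  1.67] [-0.002 -0.001  0.002]
[0.22 1.7  2.03] [-0.002 -0.001  0.002]
[0.22 1.88 2.41] [-0.002 -0.001  0.002]
[0.22 2.04 2.8 ] [-0.002 -0.001  0.002]
```

>>> jog_arm(deltas=[{"x":0,"y":0.3,"z":0.3,"wx":0,"wy":0,"wz":0,"grip":0.1},{"x":0,"y":0.6,"z":0.6,"wx":0,"wy":0,"wz":0,"grip":0.1},{"x":0,"y":0.85,"z":0.95,"wx":0,"wy":0,"wz":0,"grip":0.1},{"x":0,"y":1.1,"z":1.3,"wx":0,"wy":0,"wz":0,"grip":0.1},{"x":0,"y":1.35,"z":1.65,"wx":0,"wy":0,"wz":0,"grip":0.1},{"x":0,"y":1.55,"z":2.0,"wx":0,"wy":0,"wz":0,"grip":0.1},{"x":0,"y":1.75,"z":2.4,"wx":0,"wy":0,"wz":0,"grip":0.1},{"x":0,"y":1.9,"z":2.8,"wx":0,"wy":0,"wz":0,"grip":0.1}])

```text
time: 3.47
tool_pos: [528.9, -8.4, 145.4]
orientation: [[0.003, -0.994, -0.107], [-0.001, -0.107, 0.994], [-1.0, -0.003, -0.001]]
force: [2.4, -0.0, -0.8]
grip_width: 19.6
```

```bash
python3 -c "
from h import *
plan([(*post(t),145,96.2) for t in (-24,-27,-30,-33,-36,-39,-42,-45,-48)])
from rig import camera
for n in('side',): cv2.imwrite('pics/%s3.png'%n,camera(n)[:,:,::-1])
a=cv2.imread('pics/side3.png')[130:280,185:385]; cv2.imwrite('pics/s3z.png',cv2.resize(a,None,fx=4,fy=4))
"
```

```text
t 3.4667 p [528.9  -8.4 145.4] jaw 96.11 F [ 2.4 -0.  -0.8] w 19.6
[ 0.04  0.14 -0.03] [-0.002 -0.001  0.003]
[0.03 0.29 0.36] [-0.002 -0.001  0.003]
[0.03 0.41 0.76] [-0.002 -0.001  0.003]
[0.03 0.51 1.17] [-0.002 -0.001  0.003]
[0.03 0.58 1.58] [-0.002 -0.001  0.003]
[0.03 0.64 2.  ] [-0.002 -0.001  0.003]
[0.03 0.68 2.41] [-0.002 -0.001  0.003]
[0.03 0.69 2.83] [-0.002 -0.001  0.003]
[0.03 0.68 3.25] [-0.002 -0.001  0.003]
```

View pics/s3z.png

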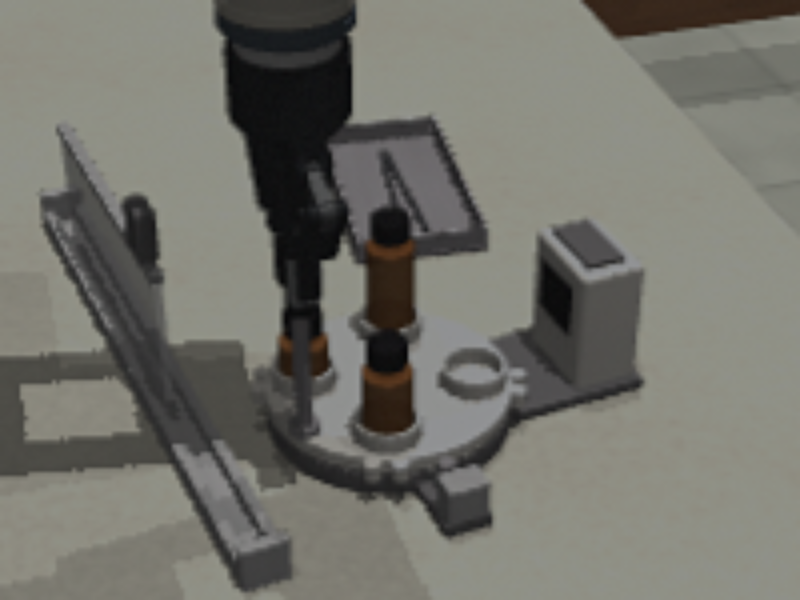

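The turntable has turned about 23° clockwise with all three vials upright. Continuing along the arc.

>>> jog_arm(deltas=[{"x":0,"y":0.15,"z":0.35,"wx":0,"wy":0,"wz":0,"grip":0.1},{"x":0,"y":0.3,"z":0.75,"wx":0,"wy":0,"wz":0,"grip":0.1},{"x":0,"y":0.4,"z":1.15,"wx":0,"wy":0,"wz":0,"grip":0.1},{"x":0,"y":0.5,"z":1.6,"wx":0,"wy":0,"wz":0,"grip":0.1},{"x":0,"y":0.55,"z":2.0,"wx":0,"wy":0,"wz":0,"grip":0.1},{"x":0,"y":0.6,"z":2.4,"wx":0,"wy":0,"wz":0,"grip":0.1},{"x":0,"y":0.6,"z":2.8,"wx":0,"wy":0,"wz":0,"grip":0.1},{"x":0,"y":0.6,"z":3.2,"wx":0,"wy":0,"wz":0,"grip":0.1}])

```text
time: 4.18
tool_pos: [519.8, 23.6, 145.4]
orientation: [[0.004, -0.994, -0.107], [-0.001, -0.107, 0.994], [-1.0, -0.004, -0.001]]
force: [5.8, -1.4, -4.3]
grip_width: 19.4
```

```bash
python3 -c "
from h import *
plan([(*post(t),145,96.2) for t in (-48,-51,-54,-57,-60,-63,-66,-69,-72)])
"
```

```text
t 4.1833 p [519.8  23.6 145.4] jaw 96.12 F [ 5.8 -1.4 -4.3] w 19.4
[ 0.04  0.11 -0.02] [-0.001 -0.001  0.004]
[0.04 0.08 0.39] [-0.001 -0.001  0.004]
[0.04 0.03 0.81] [-0.001 -0.001  0.004]
[ 0.04 -0.04  1.22] [-0.001 -0.001  0.004]
[ 0.04 -0.14  1.63] [-0.001 -0.001  0.004]
[ 0.04 -0.26  2.03] [-0.001 -0.001  0.004]
[ 0.04 -0.39  2.43] [-0.001 -0.001  0.004]
[ 0.04 -0.55  2.82] [-0.001 -0.001  0.004]
[ 0.04 -0.73  3.19] [-0.001 -0.001  0.004]
```

>>> jog_arm(deltas=[{"x":0,"y":-0.05,"z":0.35,"wx":0,"wy":0,"wz":0,"grip":0.1},{"x":0,"y":-0.1,"z":0.75,"wx":0,"wy":0,"wz":0,"grip":0.1},{"x":0,"y":-0.15,"z":1.2,"wx":0,"wy":0,"wz":0,"grip":0.1},{"x":0,"y":-0.25,"z":1.6,"wx":0,"wy":0,"wz":0,"grip":0.1},{"x":0,"y":-0.35,"z":2.0,"wx":0,"wy":0,"wz":0,"grip":0.1},{"x":0,"y":-0.5,"z":2.4,"wx":0,"wy":0,"wz":0,"grip":0.1},{"x":0,"y":-0.65,"z":2.8,"wx":0,"wy":0,"wz":0,"grip":0.1},{"x":0,"y":-0.8,"z":3.2,"wx":0,"wy":0,"wz":0,"grip":0.1}])

```text
time: 4.85
tool_pos: [524.5, 56.6, 145.4]
orientation: [[0.004, -0.994, -0.107], [-0.001, -0.107, 0.994], [-1.0, -0.004, -0.002]]
force: [3.7, -2.7, -2.4]
grip_width: 19.3
```

```bash
python3 -c "
from h import *
plan([(*post(t),145,96.2) for t in (-72,-75,-78,-81,-84,-87,-90)])
"
```

```text
t 4.85 p [524.5  56.6 145.4] jaw 96.13 F [ 3.7 -2.7 -2.4] w 19.3
[ 0.04  0.09 -0.03] [-0.001 -0.002  0.004]
[ 0.04 -0.1   0.34] [-0.001 -0.002  0.004]
[ 0.04 -0.32  0.69] [-0.001 -0.002  0.004]
[ 0.04 -0.56  1.04] [-0.001 -0.002  0.004]
[ 0.04 -0.81  1.37] [-0.001 -0.002  0.004]
[ 0.04 -1.08  1.69] [-0.001 -0.002  0.004]
[ 0.04 -1.37  2.  ] [-0.001 -0.002  0.004]
```

>>> jog_arm(deltas=[{"x":0,"y":-0.18,"z":0.33,"wx":0,"wy":0,"wz":0,"grip":0.1},{"x":0,"y":-0.4,"z":0.68,"wx":0,"wy":0,"wz":0,"grip":0.1},{"x":0,"y":-0.62,"z":1.0,"wx":0,"wy":0,"wz":0,"grip":0.1},{"x":0,"y":-0.87,"z":1.35,"wx":0,"wy":0,"wz":0,"grip":0.1},{"x":0,"y":-1.15,"z":1.65,"wx":0,"wy":0,"wz":0,"grip":0.1},{"x":0,"y":-1.42,"z":1.95,"wx":0,"wy":0,"wz":0,"grip":0.1},{"x":0,"y":-1.42,"z":1.95,"wx":0,"wy":0,"wz":0,"grip":0.1},{"x":0,"y":-1.42,"z":1.95,"wx":0,"wy":0,"wz":0,"grip":0.1}])

```text
time: 5.52
tool_pos: [536.6, 78.1, 145.4]
orientation: [[0.004, -0.994, -0.107], [-0.001, -0.107, 0.994], [-1.0, -0.004, -0.001]]
force: [1.1, 2.4, -0.4]
grip_width: 19.4
```

```bash
python3 -c "
from h import *
plan([(*post(t),145,96.2) for t in (-87,-90,)])
from rig import camera
for n in('side',): cv2.imwrite('pics/%s4.png'%n,camera(n)[:,:,::-1])
a=cv2.imread('pics/side4.png')[130:280,185:385]; cv2.imwrite('pics/s4z.png',cv2.resize(a,None,fx=4,fy=4))
"
```

```text
t 5.5167 p [536.6  78.1 145.4] jaw 96.13 F [ 1.1  2.4 -0.4] w 19.4
[ 0.04  0.36 -0.31] [-0.001 -0.001  0.004]
[ 0.04  0.07 -0.01] [-0.001 -0.001  0.004]
```

View pics/s4z.png

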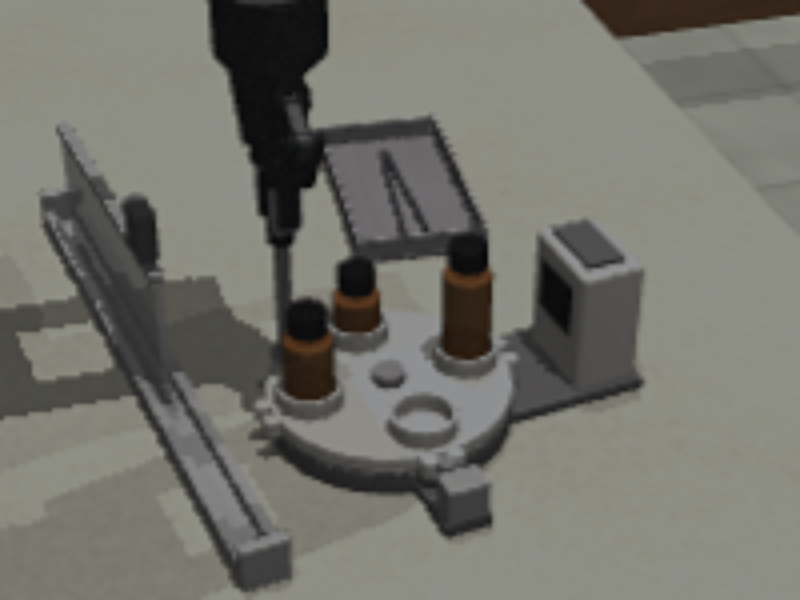

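The tall vial (468,290) is in front of the reader and the roller sits at a tooth gap. I'll open so the detent can settle, then lift.

>>> jog_arm(deltas=[{"x":0,"y":0,"z":0,"wx":0,"wy":0,"wz":0,"grip":0.55},{"x":0,"y":0,"z":0,"wx":0,"wy":0,"wz":0,"grip":0.55},{"x":0,"y":0,"z":0,"wx":0,"wy":0,"wz":0,"grip":0.55},{"x":0,"y":0,"z":0,"wx":0,"wy":0,"wz":0,"grip":0.55},{"x":-3,"y":0,"z":0,"wx":0,"wy":0,"wz":0,"grip":0.55},{"x":-6,"y":0,"z":0,"wx":0,"wy":0,"wz":0,"grip":0.55},{"x":-9,"y":0,"z":0,"wx":0,"wy":0,"wz":0,"grip":0.55},{"x":-12,"y":0,"z":0,"wx":0,"wy":0,"wz":0,"grip":0.55}])

```text
time: 6.23
tool_pos: [535.7, 77.8, 266.6]
orientation: [[0.003, -0.994, -0.106], [-0.001, -0.106, 0.994], [-1.0, -0.003, -0.001]]
force: [0.4, 0.3, -0.0]
grip_width: 47.0
```

```bash
python3 -c "
from h import *
from rig import camera
plan([(470,180,270,8.3)])
for n in('top','side'): cv2.imwrite('pics/%s5.png'%n,camera(n)[:,:,::-1])
a=cv2.imread('pics/top5.png')[130:285,130:320]; cv2.imwrite('pics/t5z.png',cv2.resize(a,None,fx=3.8,fy=3.8,interpolation=cv2.INTER_CUBIC))
a=cv2.imread('pics/side5.png')[150:280,185:355]; cv2.imwrite('pics/s5z.png',cv2.resize(a,None,fx=4.4,fy=4.4,interpolation=cv2.INTER_CUBIC))
"
```

```text
t 6.2333 p [535.7  77.8 266.6] jaw 96.11 F [ 0.4  0.3 -0. ] w 47.0
[-0.37  5.44 10.86] [1.533 0.002 0.003]
```

View pics/t5z.png

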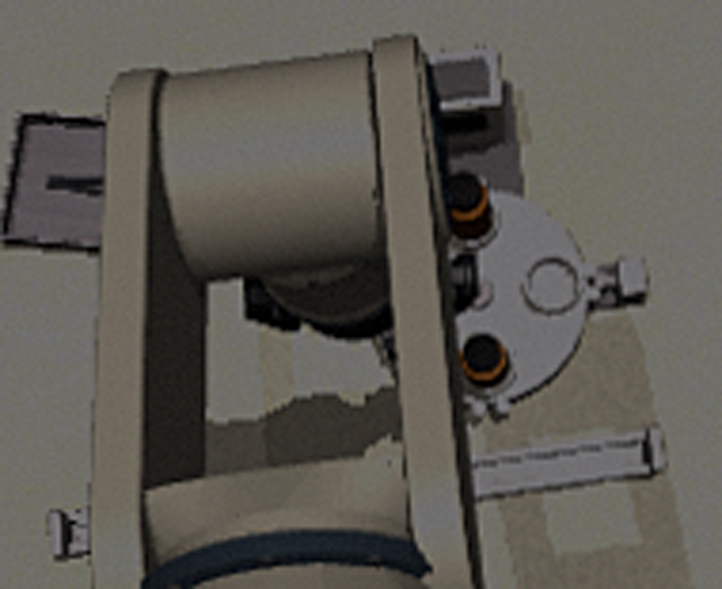

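View pics/s5z.png

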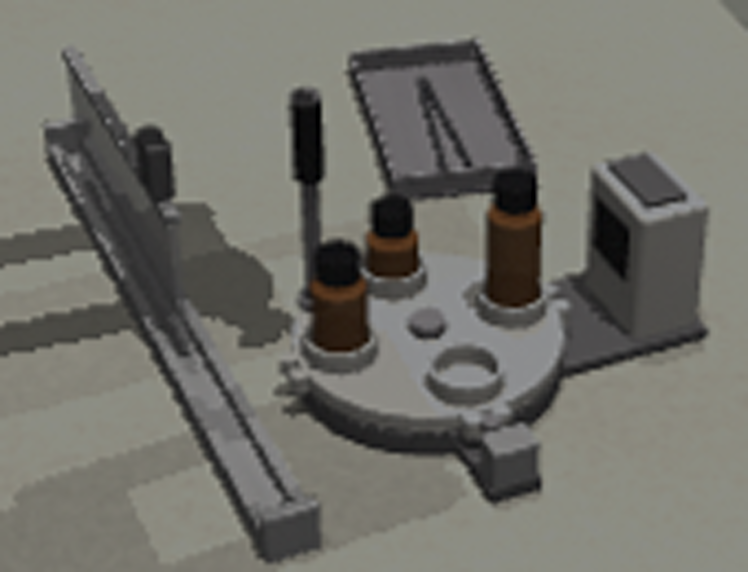

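Side view: sockets now coincide with the original socket positions (empty one at (465,375), tall at (515,300)), so the detent has seated. Now the door handle.

```bash
python3 -c "
from h import *
plan([(449.5,103,260,8.3)])
"
```

```text
t 6.3333 p [538.7  78.3 270.5] jaw 96.11 F [ 0.5 -0.6  0.1] w 47.0
[0.94 8.62 3.41] [1.533 0.009 0.01 ]
```

>>> jog_arm(deltas=[{"x":0.5,"y":4,"z":1.5,"wx":1.53,"wy":0,"wz":0,"grip":0.6},{"x":0.9,"y":8.6,"z":3.4,"wx":1.53,"wy":0,"wz":0,"grip":0.6},{"x":0.9,"y":8.6,"z":3.4,"wx":1.53,"wy":0,"wz":0,"grip":0.6},{"x":0.9,"y":8.6,"z":3.4,"wx":1.53,"wy":0,"wz":0,"grip":0.6},{"x":0.9,"y":8.6,"z":3.4,"wx":1.53,"wy":0,"wz":0,"grip":0.6},{"x":0.9,"y":8.6,"z":3.4,"wx":1.53,"wy":0,"wz":0,"grip":0.6},{"x":0.9,"y":8.6,"z":3.4,"wx":1.53,"wy":0,"wz":0,"grip":0.6},{"x":0.9,"y":8.6,"z":3.4,"wx":1.53,"wy":0,"wz":0,"grip":0.6}])

```text
time: 7.0
tool_pos: [449.2, 102.8, 259.8]
orientation: [[0.009, -0.622, 0.783], [0.002, 0.783, 0.622], [-1.0, -0.004, 0.008]]
force: [0.6, -0.3, 0.2]
grip_width: 51.1
```

```bash
python3 -c "
from h import *
plan([(449.5,103,260,8.3)])
"
```

```text
t 7.0 p [449.2 102.8 259.8] jaw 38.47 F [ 0.6 -0.3  0.2] w 51.1
[-0.02 -0.    0.04] [0.527 0.009 0.002]
```

>>> jog_arm(deltas=[{"x":0,"y":0,"z":0.04,"wx":0.527,"wy":0.01,"wz":0,"grip":0.6},{"x":0,"y":0,"z":0.04,"wx":0.527,"wy":0.01,"wz":0,"grip":0.6},{"x":0,"y":0,"z":0.04,"wx":0.527,"wy":0.01,"wz":0,"grip":0.6},{"x":0,"y":0,"z":0.04,"wx":0.527,"wy":0.01,"wz":0,"grip":0.6},{"x":3,"y":0,"z":0.04,"wx":0.527,"wy":0.01,"wz":0,"grip":0.6},{"x":6,"y":0,"z":0.04,"wx":0.527,"wy":0.01,"wz":0,"grip":0.6},{"x":6,"y":0,"z":0.04,"wx":0.527,"wy":0.01,"wz":0,"grip":0.6},{"x":6,"y":0,"z":0.04,"wx":0.527,"wy":0.01,"wz":0,"grip":0.6}])

```text
time: 7.67
tool_pos: [448.6, 102.8, 198.6]
orientation: [[-0.005, -0.144, 0.99], [-0.003, 0.99, 0.144], [-1.0, -0.003, -0.005]]
force: [0.8, 0.2, -0.2]
grip_width: 51.2
```

```bash
python3 -c "
from h import *
from rig import camera
plan([(449.5,103,132,8.3)])
for n in('top','side'): cv2.imwrite('pics/%s6.png'%n,camera(n)[:,:,::-1])
a=cv2.imread('pics/side6.png')[130:250,175:335]; cv2.imwrite('pics/s6z.png',cv2.resize(a,None,fx=4.8,fy=4.8,interpolation=cv2.INTER_CUBIC))
"
```

```text
t 7.6667 p [448.6 102.8 198.6] jaw 8.29 F [ 0.8  0.2 -0.2] w 51.2
[6.66 0.03 0.13] [-0.    -0.005  0.003]
```

View pics/s6z.png

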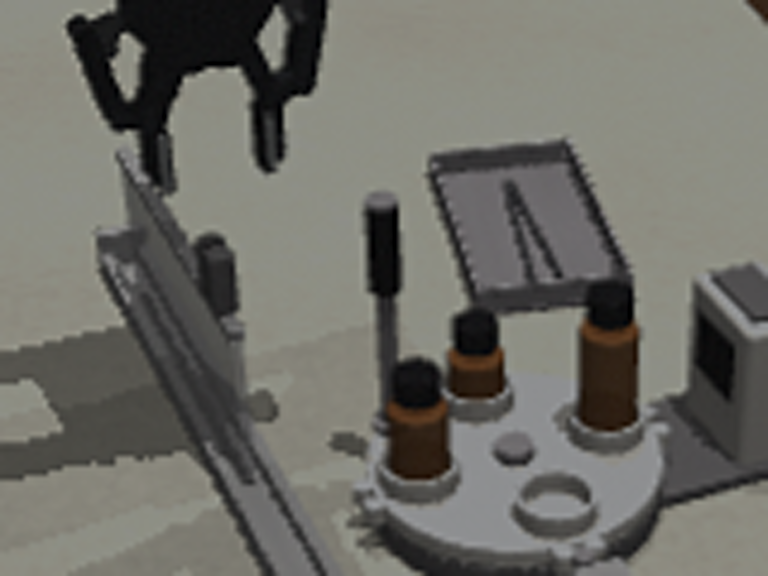

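View pics/top6.png

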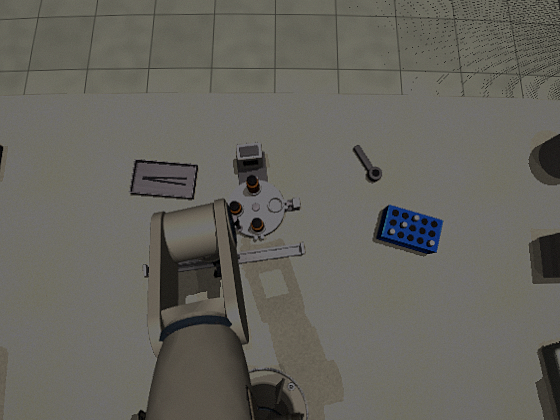

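Fingertips ((165,190) and (270,165)) straddle the handle (215,240) from above. Descending and gripping.

>>> jog_arm(deltas=[{"x":2,"y":0,"z":0.13,"wx":0,"wy":0,"wz":0,"grip":0.6},{"x":4,"y":0,"z":0.13,"wx":0,"wy":0,"wz":0,"grip":0.6},{"x":5.5,"y":0,"z":0.13,"wx":0,"wy":0,"wz":0,"grip":0.6},{"x":6.6,"y":0,"z":0.13,"wx":0,"wy":0,"wz":0,"grip":0.6},{"x":6.6,"y":0,"z":0.13,"wx":0,"wy":0,"wz":0,"grip":0.3},{"x":6.6,"y":0,"z":0.13,"wx":0,"wy":0,"wz":0,"grip":0.1},{"x":6.6,"y":0,"z":0.13,"wx":0,"wy":0,"wz":0,"grip":0.05},{"x":6.6,"y":0,"z":0.13,"wx":0,"wy":0,"wz":0,"grip":0.05}], force=25)

```text
time: 8.43
tool_pos: [445.5, 102.2, 135.4]
orientation: [[-0.013, -0.144, 0.989], [-0.005, 0.99, 0.144], [-1.0, -0.003, -0.013]]
force: [-26.2, -3.8, 21.9]
grip_width: 15.8
```

>>> jog_arm(deltas=[{"x":0,"y":0,"z":0,"wx":0,"wy":0,"wz":0,"grip":0.05},{"x":0,"y":0,"z":0,"wx":0,"wy":0,"wz":0,"grip":0.05},{"x":0,"y":0,"z":0,"wx":0,"wy":0,"wz":0,"grip":0.05}])

```text
time: 8.68
tool_pos: [445.2, 102.1, 135.8]
orientation: [[-0.013, -0.144, 0.989], [-0.005, 0.99, 0.144], [-1.0, -0.003, -0.013]]
force: [-1.7, -1.0, -10.7]
grip_width: 15.5
```

```bash
python3 -c "
from h import *
from rig import camera
plan([(462.8,12,132,8.3),(476.6,-78.3,132,8.3)])
cv2.imwrite('pics/side7.png',camera('side')[:,:,::-1])
a=cv2.imread('pics/side7.png')[130:250,175:335]; cv2.imwrite('pics/s7z.png',cv2.resize(a,None,fx=4.8,fy=4.8,interpolation=cv2.INTER_CUBIC))
"
```

```text
t 8.6833 p [445.2 102.1 135.8] jaw 8.28 F [ -1.7  -1.  -10.7] w 15.5
[ 0.4  -9.17  0.45] [-0.    -0.013  0.003]
[  0.42 -18.31   0.51] [-0.    -0.013  0.003]
```

View pics/s7z.png

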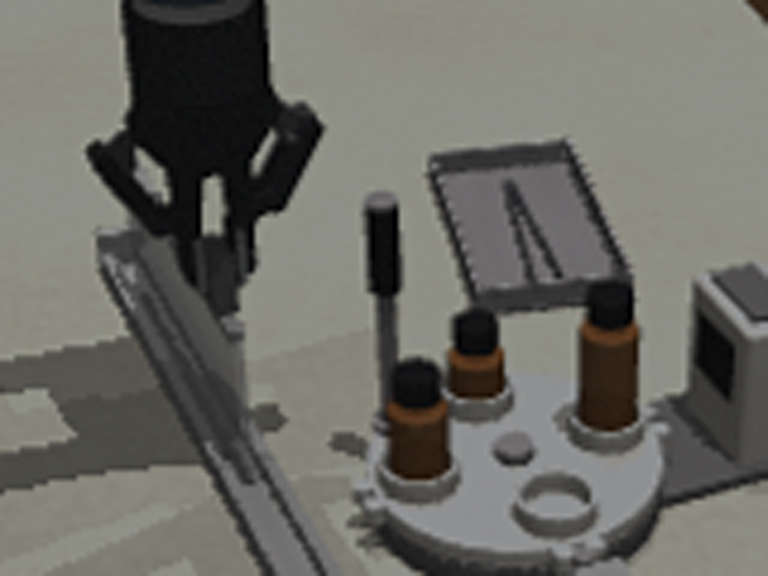

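Handle is gripped (15.5 mm wide, 16 expected). Sliding toward −y in stages, watching the side force.

>>> jog_arm(deltas=[{"x":0,"y":-1,"z":0,"wx":0,"wy":0,"wz":0,"grip":0.05},{"x":0,"y":-2,"z":0,"wx":0,"wy":0,"wz":0,"grip":0.05},{"x":0,"y":-3,"z":0,"wx":0,"wy":0,"wz":0,"grip":0.05},{"x":0,"y":-4,"z":0,"wx":0,"wy":0,"wz":0,"grip":0.05},{"x":0,"y":-5,"z":0,"wx":0,"wy":0,"wz":0,"grip":0.05},{"x":0,"y":-6,"z":0,"wx":0,"wy":0,"wz":0,"grip":0.05},{"x":0,"y":-7,"z":0,"wx":0,"wy":0,"wz":0,"grip":0.05},{"x":0,"y":-8,"z":0,"wx":0,"wy":0,"wz":0,"grip":0.05}])

```text
time: 9.4
tool_pos: [457.0, 21.8, 135.9]
orientation: [[-0.013, -0.144, 0.99], [-0.004, 0.99, 0.144], [-1.0, -0.003, -0.013]]
force: [3.9, 2.0, -22.3]
grip_width: 14.9
```

```bash
python3 -c "
from h import *
plan([(476.6-4,-78.3,135,8.3)])"
```

```text
t 9.4 p [457.   21.8 135.9] jaw 8.26 F [  3.9   2.  -22.3] w 14.9
[  0.12 -10.13   0.11] [-0.001 -0.013  0.003]
```

>>> jog_arm(deltas=[{"x":0.1,"y":-1,"z":0,"wx":0,"wy":0,"wz":0,"grip":0.1},{"x":0.2,"y":-2,"z":0,"wx":0,"wy":0,"wz":0,"grip":0.1},{"x":0.2,"y":-3,"z":0,"wx":0,"wy":0,"wz":0,"grip":0.1},{"x":0.2,"y":-4,"z":0,"wx":0,"wy":0,"wz":0,"grip":0.1},{"x":0.2,"y":-5,"z":0,"wx":0,"wy":0,"wz":0,"grip":0.1},{"x":0.2,"y":-6,"z":0,"wx":0,"wy":0,"wz":0,"grip":0.1},{"x":0.2,"y":-7,"z":0,"wx":0,"wy":0,"wz":0,"grip":0.1},{"x":0.2,"y":-8,"z":0,"wx":0,"wy":0,"wz":0,"grip":0.1}])

```text
time: 10.07
tool_pos: [468.9, -58.7, 135.7]
orientation: [[-0.012, -0.144, 0.99], [-0.005, 0.99, 0.144], [-1.0, -0.003, -0.013]]
force: [-4.3, 1.2, 5.2]
grip_width: 15.2
```

>>> jog_arm(deltas=[{"x":0,"y":-0.3,"z":0,"wx":0,"wy":0,"wz":0,"grip":0.1},{"x":0,"y":-0.6,"z":0,"wx":0,"wy":0,"wz":0,"grip":0.1},{"x":0,"y":-0.9,"z":0,"wx":0,"wy":0,"wz":0,"grip":0.1},{"x":0,"y":-1.2,"z":0,"wx":0,"wy":0,"wz":0,"grip":0.1}])

```text
time: 10.4
tool_pos: [470.6, -70.8, 135.8]
orientation: [[-0.012, -0.144, 0.99], [-0.005, 0.99, 0.144], [-1.0, -0.003, -0.013]]
force: [0.1, 2.0, -11.0]
grip_width: 15.2
```

```bash
python3 -c "
from h import *
plan([(476.6-4,-78.3,135,8.3)])
from rig import camera
cv2.imwrite('pics/side8.png',camera('side')[:,:,::-1])
a=cv2.imread('pics/side8.png')[150:280,175:335]; cv2.imwrite('pics/s8z.png',cv2.resize(a,None,fx=4.6,fy=4.6,interpolation=cv2.INTER_CUBIC))
"
```

```text
t 10.4 p [470.6 -70.8 135.8] jaw 8.25 F [  0.1   2.  -11. ] w 15.2
[ 0.09 -0.77  0.09] [-0.001 -0.013  0.003]
```

View pics/s8z.png

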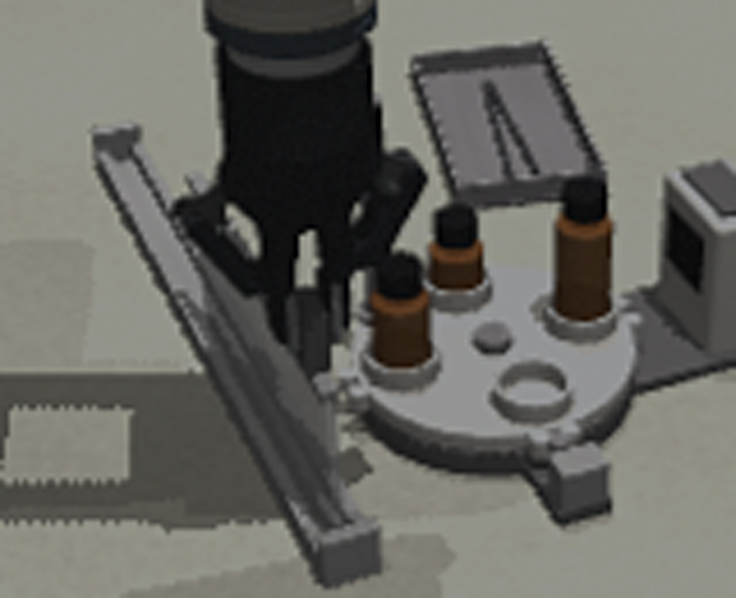

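Nearly shut, with a small gap between the door foot and the end stop (345,535). Pushing gently until it stops.

>>> jog_arm(deltas=[{"x":0,"y":-0.2,"z":0,"wx":0,"wy":0,"wz":0,"grip":0.1},{"x":0,"y":-0.4,"z":0,"wx":0,"wy":0,"wz":0,"grip":0.1},{"x":0,"y":-0.6,"z":0,"wx":0,"wy":0,"wz":0,"grip":0.1},{"x":0,"y":-0.8,"z":0,"wx":0,"wy":0,"wz":0,"grip":0.1}])

```text
time: 10.78
tool_pos: [471.8, -79.0, 135.8]
orientation: [[-0.012, -0.144, 0.99], [-0.005, 0.99, 0.144], [-1.0, -0.003, -0.013]]
force: [-0.7, 14.2, -12.7]
grip_width: 15.2
```

>>> jog_arm(deltas=[{"x":0,"y":-0.2,"z":0,"wx":0,"wy":0,"wz":0,"grip":0.1},{"x":0,"y":-0.4,"z":0,"wx":0,"wy":0,"wz":0,"grip":0.1},{"x":0,"y":-0.4,"z":0,"wx":0,"wy":0,"wz":0,"grip":0.1}])

```text
time: 11.03
tool_pos: [471.8, -79.4, 135.8]
orientation: [[-0.014, -0.141, 0.99], [0.002, 0.99, 0.141], [-1.0, 0.004, -0.013]]
force: [-1.0, 26.5, -6.1]
grip_width: 15.4
```

```bash
python3 -c "
from h import *
plan([(476.6-4,-78.3,135,8.3)])"
```

```text
t 11.0333 p [471.8 -79.4 135.8] jaw 8.13 F [-1.  26.5 -6.1] w 15.4
[0.08 0.1  0.09] [-0.003 -0.013 -0.004]
```

Against the stop (26 N, no further travel) and within 1 mm of the predicted shut position. Release and lift.

>>> jog_arm(deltas=[{"x":0,"y":0,"z":0,"wx":0,"wy":0,"wz":0,"grip":0.5},{"x":0,"y":0,"z":0,"wx":0,"wy":0,"wz":0,"grip":0.5},{"x":0,"y":0,"z":0,"wx":0,"wy":0,"wz":0,"grip":0.5},{"x":0,"y":0,"z":0,"wx":0,"wy":0,"wz":0,"grip":0.5},{"x":-3,"y":0,"z":0,"wx":0,"wy":0,"wz":0,"grip":0.5},{"x":-6,"y":0,"z":0,"wx":0,"wy":0,"wz":0,"grip":0.5},{"x":-9,"y":0,"z":0,"wx":0,"wy":0,"wz":0,"grip":0.5},{"x":-14,"y":0,"z":0,"wx":0,"wy":0,"wz":0,"grip":0.5}])

```text
time: 11.7
tool_pos: [472.4, -80.0, 267.6]
orientation: [[-0.016, -0.141, 0.99], [0.002, 0.99, 0.141], [-1.0, 0.004, -0.016]]
force: [1.1, -0.2, -0.5]
grip_width: 42.9
```

```bash
python3 -c "
from h import *
plan([(340,330,270,8.3)])"
```

```text
t 11.7 p [472.4 -80.  267.6] jaw 8.11 F [ 1.1 -0.2 -0.5] w 42.9
[ 0.05 42.46 -7.33] [-0.003 -0.016 -0.004]
```

Move aside for a clear top view.

>>> jog_arm(deltas=[{"x":-2,"y":42,"z":-7,"wx":0,"wy":0,"wz":0,"grip":0.5},{"x":-2,"y":42,"z":-7,"wx":0,"wy":0,"wz":0,"grip":0.5},{"x":-2,"y":42,"z":-7,"wx":0,"wy":0,"wz":0,"grip":0.5},{"x":-2,"y":42,"z":-7,"wx":0,"wy":0,"wz":0,"grip":0.5},{"x":-2,"y":42,"z":-7,"wx":0,"wy":0,"wz":0,"grip":0.5},{"x":-2,"y":42,"z":-7,"wx":0,"wy":0,"wz":0,"grip":0.5},{"x":-2,"y":42,"z":-7,"wx":0,"wy":0,"wz":0,"grip":0.5},{"x":-2,"y":42,"z":-7,"wx":0,"wy":0,"wz":0,"grip":0.5}])

```text
time: 12.37
tool_pos: [371.9, 238.9, 286.2]
orientation: [[-0.015, -0.141, 0.99], [0.002, 0.99, 0.141], [-1.0, 0.004, -0.014]]
force: [1.0, 0.6, 0.5]
grip_width: 42.9
```

>>> jog_arm(deltas=[{"x":0,"y":10,"z":-3,"wx":0,"wy":0,"wz":0,"grip":0.5},{"x":0,"y":15,"z":-5,"wx":0,"wy":0,"wz":0,"grip":0.5},{"x":0,"y":15,"z":-5,"wx":0,"wy":0,"wz":0,"grip":0.5},{"x":0,"y":15,"z":-5,"wx":0,"wy":0,"wz":0,"grip":0.5},{"x":0,"y":15,"z":-5,"wx":0,"wy":0,"wz":0,"grip":0.5},{"x":0,"y":15,"z":-5,"wx":0,"wy":0,"wz":0,"grip":0.5}])

```text
time: 12.87
tool_pos: [300.8, 381.6, 287.7]
orientation: [[-0.014, -0.144, 0.99], [0.002, 0.99, 0.144], [-1.0, 0.004, -0.014]]
force: [0.1, -0.4, 0.1]
grip_width: 42.4
```

Run:
```python
from h import *
from rig import camera
plan([])
for n in('top','side'): cv2.imwrite('pics/%s9.png'%n,camera(n)[:,:,::-1])
a=cv2.imread('pics/top9.png')[130:285,130:320]; cv2.imwrite('pics/t9z.png',cv2.resize(a,None,fx=3.8,fy=3.8,interpolation=cv2.INTER_CUBIC))
a=cv2.imread('pics/side9.png')[150:280,185:355]; cv2.imwrite('pics/s9z.png',cv2.resize(a,None,fx=4.4,fy=4.4,interpolation=cv2.INTER_CUBIC))
a=cv2.imread("pics/top0.png");b=cv2.imread("pics/top9.png")
for nm,(x0,y0,x1,y1) in dict(rack=(370,195,450,260),opener=(345,140,390,190),tray=(125,155,200,203)).items():
    print(nm,cv2.absdiff(a,b)[y0:y1,x0:x1].mean())
```

```text
t 12.8667 p [300.8 381.6 287.7] jaw 8.27 F [ 0.1 -0.4  0.1] w 42.4
rack 2.1591666666666667
opener 2.0202962962962965
tray 2.033148148148148
```

View pics/t9z.png

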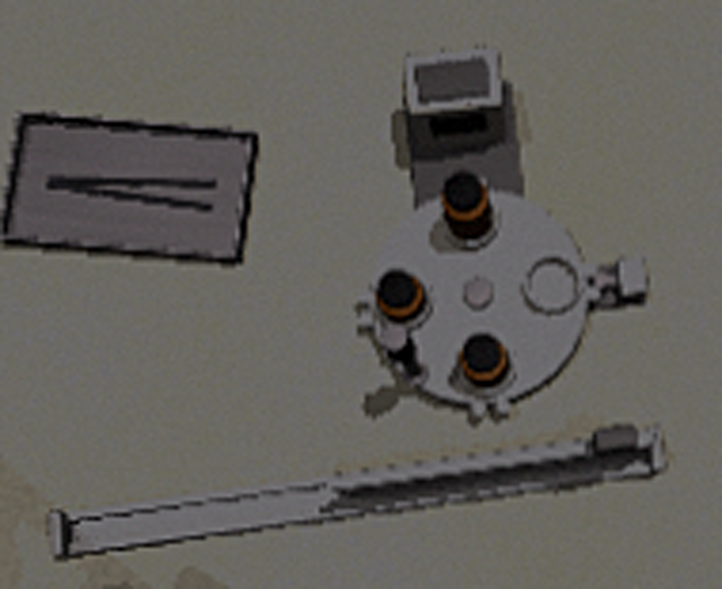

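View pics/s9z.png

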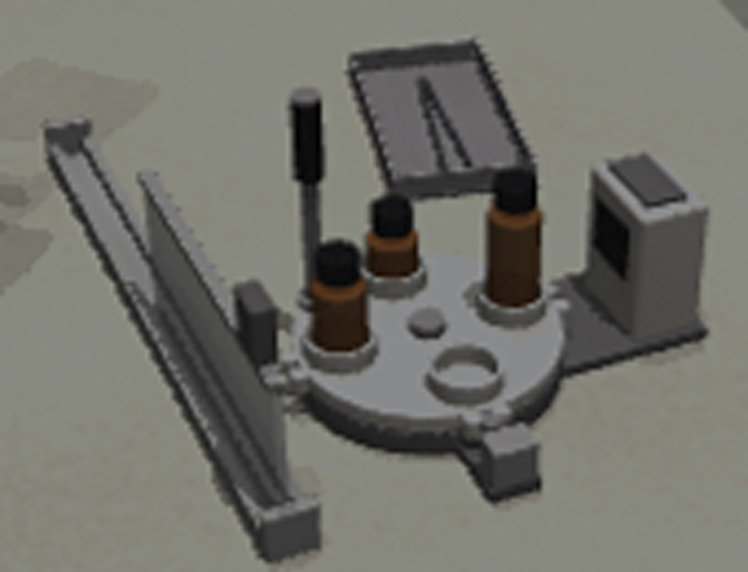

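Run:
```python
from h import *
for k,t,z in [('tall',(465,190),132),('short',(401,290),92),('mid',(485,354),110),('post',(392,336),190)]:
    p=onz("top",zt(*t),z)-A; print(k,(p+A).round(1),np.linalg.norm(p).round(1),(np.degrees(np.arctan2(p[1],p[0]))-np.degrees(YAW)).round(1))
print('handle',onz("top",zt(617,438),160))
from rig import hand_in
print(hand_in())
```

```text
tall [657.9  34. ] 59.7 -0.6
short [590.   83.9] 56.5 92.2
mid [538.1  18.4] 61.2 -177.4
post [537.1  78.8] 79.7 134.0
handle [470.52416014 -77.50282997]
the job is handed in; nothing more can be done
None
```

I turned the carousel about 90° clockwise by its grip post, so the tallest vial is at the reader head. I then released the post so the detent could settle, slid the shield door shut by its handle, and handed the job in at about 13 s.

**Carousel:** In the last pictures the tall vial is 59.7 mm from the axis, within 1° of the reader direction. The sockets and teeth line up with their starting pattern, so the turntable looks seated in the detent. The detent click was judged from these pictures only; the other points scatter by up to about 3°, which is at the pixel limit.

**Vials:** All three are standing in their sockets.

**Door:** It stopped against the end stop with about 26 N of push. In the last top picture the handle is at (470.5, −77.5), about 6 mm in x from the (476.6, −78.3) I had predicted. That sideways gap is across the track: I found the same kind of offset, about 4 mm, when I first gripped the handle. Along the track it agrees within about 2 mm.

**Bystanders:** The rack, opener and tray look the same as at the start, with only noise-level image differences.

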